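# Pack a two-layer culture transport box

### The arm

A 6-joint arm with a two-finger parallel gripper is mounted at the origin on the work surface. World frame = base frame: x ahead of the robot, y to its left, z up, the work surface at z = 0. Lengths are in m, angles in rad, forces in N, time in s.
With the tool pointing down it reaches from about 0.375 to 0.9 m from the base axis. Payload 3.1 kg.
Tool frame: the origin (TCP) lies at the very end of the fingers, on their centre line; the grasp point (between the pads) lies 19 mm behind it; z points along the fingers, y is the line along which they close (so a half turn about z gives the same grasp; the last joint's range is limited). The gripper opens to 85 mm and grips with 20 to 120 N. Pads are 22 mm wide; open, the fingers measure 114 mm over their backs; the gripper's body (76 mm by 85 mm) begins 54 mm behind the grasp point. The pads swing forward as they close: fully open they stand 13 mm farther back than shut.
Start: joints at [1.022, 0.527, 1.433, -0, 1.181, -0.178], TCP at [0.226, 0.583, 0.231] pointing down, gripper open.
Joint ranges: [-3.08, 3.08], [-0.75, 2.2], [0.22, 2.44], [-1.43, 4.57], [0, 2.65], [-2.85, 2.85]. Speed limits (rad/s): [2.79, 2.79, 3.14, 3.14, 3.14, 3.14].

### API

Orientations are given as a unit quaternion [x, y, z, w].
In Python, from station import sense, snapshot, camera_params, sign_off gives the robot as it stands.
- The arm moves only by the shell command python3 -m handwheel 'ROWS' [OPENING] [FORCE]. ROWS is JSON, a list that holds one entry, the list of rows, each a list of 4 numbers: the shift along the tool's x, y, z in units of 25 mm (1.0 is 25 mm), then the turn about the tool's z in units of 6 degrees (1.0 is 6 degrees). A call has 1 to 20 rows; each row shifts and turns the commanded pose from where the row before left it, along the tool's axes as they then stand; what a row does not reach is not made up. A row lasts 1/8 s, in which the tool goes at most 62.5 mm and 10.7 degrees, less where a joint would pass 70% of its speed; a pose out of reach is approached as far as the arm can. A call is refused whole if a number of a shift passes 1 or a number of a turn 1, either way. A call with a gripper value outside its range is refused whole. OPENING is the finger opening in mm, from 0 to 85.4, set as the call begins (- or left out, the last holds). The fingers move at their own pace and stop on an object; FORCE is the grip in N (left out, the last holds). Time passes only in rows, so rows that do not move let the fingers close. It gives the time, the measured TCP pose, the force, the opening and the grip force at its end, in the units of the state.
- sense(): the state, without advancing time (a new reading comes with each control period).
- snapshot(name): name is "scene" or "side" or "wrist"; returns (picture, depth): 400x640x3 uint8, red, green, blue; 400x640 float32, m along the optical axis (not along the pixel's ray), 0 where there is no reading.
- camera_params(name): a dict with "mtx" (3x3 intrinsics, pixels), "D" ([k1, k2, p1, p2, k3] as OpenCV has them; the pictures are not rectified), "extrinsics" (4x4, takes a point from camera to world coordinates); the wrist camera has in their place "hand_eye" (4x4, takes a point from camera to tool coordinates, whose origin is the TCP and whose axes are the flange's). Camera axes: x right, y up, looking along -z (the intrinsics and any distortion apply to the point x, -y, -z); pixel columns grow to the right and rows downward; lengths in m; the calibration is good to about 2 mm. A picture is of the moment at which its call begins: read the wrist's pose just before it. camera_params takes no time and is no camera call.
- sign_off(): hands the job in; it is judged then, once.
The state is a dict: "t": time; "q": joint angles; "qd": joint speeds; "tau": joint torques, N m; "tcp_pos": TCP position; "tool_rot": TCP orientation; "force": force on the tool from outside, world axes, zero at the start; "ft_torque": the same for the moment, N m; "finger_gap": opening from 0.0 (shut) to 1.0 (fully open); "gripper_force": force on a finger pad.
Only numpy, scipy, OpenCV 4.12 (cv2) and the standard library are available. Lean on these libraries where they do the work, as an engineer would, in place of code of your own. Each camera call takes 0.05 s, during which the arm holds its last target. There are 200 camera calls.

### The job

Pack the grey transport box in two layers. First stand the red-capped jar in the red well and the blue-capped jar in the blue well; then lay the white divider flat on the box over them, resting on both end walls inside the lips; and last set the amber dish on the divider's amber outline and the green dish on its green outline. Keep jars and dishes upright and leave the tube rack and the brown bottle where they are.

Things in the scene. Friction and masses are not known exactly. Their poses are not given: they have to be found in the camera images.
- box: Grey open box, fixed, 208 (x) x 120 (y) mm; origin: centre of underside, z up. Long sides 26 mm high. At each x end a ledge 64 mm high (|x| 80 to 98) with a lip and corner tabs round it, 72 mm high. The divider lies on both ledges: its underside centre 64 mm above the origin, long axis along x, either way round, 6 mm play to lips and tabs.
- well_red: Red square open-topped well on the floor of the box, fixed, 64 x 64 x 20 mm, 52 x 52 mm inside, floor 6 mm thick; origin: centre of its underside, 6 mm above the box's underside and 40 mm from the box's centre along the box's x, on either side. The red-capped jar stands in it, on its floor.
- well_blue: Blue well, the same in size and origin as the red one, at the other side of the box's centre. For the blue-capped jar.
- jar_red: White specimen jar with a red screw cap (the top 13 mm), a plain cylinder 40 mm in diameter, 45 mm high, about 90 g, standing on the bench; origin: centre of its underside, z up its axis.
- jar_blue: White specimen jar with a blue screw cap, the same in size and origin as the red-capped one.
- divider: White plate lying on the bench, 184 (x) x 100 (y) x 6 mm, 220 g; origin: centre of underside, z up. In its middle a black grip block 16 (x) x 40 (y) mm, from 6 to 36 mm above the underside. Flat print on top: amber outline centred at x = +55, y = 0; green one at x = -55, y = 0; each 70 mm across. A dish on its outline is 17 mm from the grip block.
- dish_amber: Closed culture dish with a clear rim and amber contents, a cylinder 60 mm in diameter, 16 mm high, about 40 g, lying flat on the bench; origin: centre of its underside, z up.
- dish_green: Closed culture dish with a clear rim and green contents, the same in size and origin as the amber one.
- reagent_bottle: Bystander: brown bottle with a black cap, 60 mm in diameter, 120 mm high, beyond the box; origin: centre of its underside.
- tube_rack: Bystander: orange rack with capped tubes, 70 x 220 x 111 mm, beyond the box; origin: centre of its underside.

How it is judged:
By the outcome, as a careful person would: the job done as asked, in the order asked, and still so for the second after the job is handed in, with the robot touching nothing.
It also fails if it takes over 115 s, if anything falls off the work surface, if the arm or the gripper's body presses on something with over 40 N, if the wrist force passes 120 N, or if a joint passes its speed limit or range.

## Working session

There is one attempt and no reset: what is moved stays moved. The work goes in short steps, Python scripts to look and compute and a shell command to move; the robot and the scene stay as the last step left them, time stands still between calls to the robot, and variables do not carry over. Pictures are saved under pics/ and viewed, at most 16 in all, crops included, and the job is handed in when it is done.

```bash
mkdir -p pics; ls; python3 - <<'E'
from station import *
import cv2,numpy as np
s=sense();print(s['t'],s['tcp_pos'],s['tool_rot'])
for n in("scene","side","wrist"):
    p,d=snapshot(n);np.savez(f"pics/{n}0.npz",p=p,d=d)
    cv2.imwrite(f"pics/{n}0.png",p[...,::-1]);c=camera_params(n);print(n,{k:np.round(v,4).tolist() for k,v in c.items()},(d>0).mean())
a=cv2.imread("pics/scene0.png");b=cv2.imread("pics/side0.png")
E
```

```text
pics
0.0 [0.22607037 0.58191027 0.23033113] [ 1.84346142e-01  9.82860779e-01 -1.01548109e-03 -3.96409763e-04]
scene {'mtx': [[443.7797, 0.0, 325.469], [0.0, 443.7797, 203.676], [0.0, 0.0, 1.0]], 'D': [-0.071, 0.0, 0.0, 0.0, 0.0], 'extrinsics': [[0.7143, -0.5268, 0.4608, 1.0704], [0.6999, 0.5335, -0.4749, -0.522], [0.0043, 0.6617, 0.7498, 0.8197], [0.0, 0.0, 0.0, 1.0]]} 0.99603515625
side {'mtx': [[421.3615, 0.0, 315.9667], [0.0, 421.3615, 197.4568], [0.0, 0.0, 1.0]], 'D': [-0.0733, 0.0, 0.0, 0.0, 0.0], 'extrinsics': [[0.9943, 0.0791, -0.071, 0.518], [-0.105, 0.6229, -0.7753, -0.8915], [-0.0171, 0.7783, 0.6276, 0.7544], [0.0, 0.0, 0.0, 1.0]]} 0.99598828125
wrist {'mtx': [[354.4678, 0.0, 325.7637], [0.0, 354.4678, 205.3508], [0.0, 0.0, 1.0]], 'D': [-0.0088, 0.0, 0.0, 0.0, 0.0], 'hand_eye': [[0.0, 0.961, 0.2766, 0.0701], [1.0, -0.0, 0.0, 0.0002], [0.0, 0.2766, -0.961, -0.1419], [0.0, 0.0, 0.0, 1.0]]} 0.99591796875
```

View pics/scene0.png

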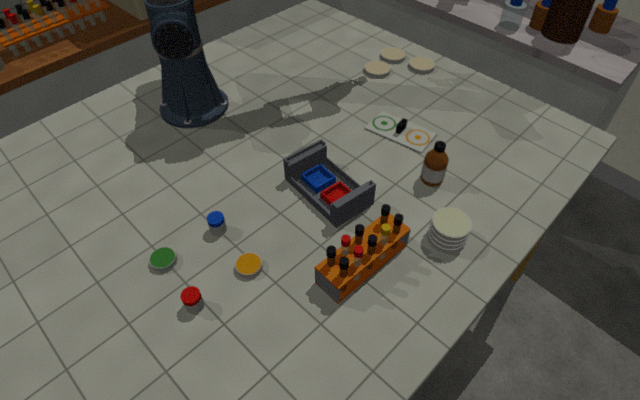

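View pics/side0.png

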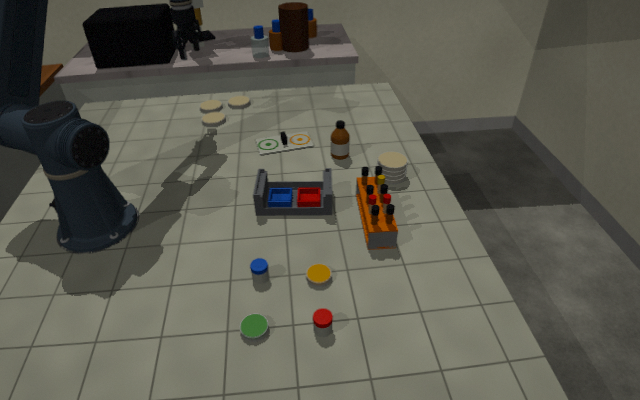

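The scene view shows red cap (191,296), blue cap (216,219), green dish (163,258), amber dish (249,264), wells at (319,178) blue and (337,194) red, and the divider at (402,132). The side view shows the same things: red (322,318), blue (259,267), green (255,326), amber (319,273), wells (281,197) and (309,197), divider (284,142).

```bash
cat > h.py <<'E'
from station import *
import cv2,numpy as np
from scipy.spatial.transform import Rotation as R
H={'red':[(0,8),(172,180)],'blue':[(105,128)],'green':[(45,80)],'amber':[(14,26)]}
def mask(p,c,smin=120,vmin=50):
    h=cv2.cvtColor(p,cv2.COLOR_RGB2HSV);m=0
    for lo,hi in H[c]: m=m|cv2.inRange(h,(lo,smin,vmin),(hi,255,255))
    return m
def blobs(p,c,roi=None,amin=15,**k):
    m=mask(p,c,**k)
    if roi is not None:
        z=np.zeros_like(m);x0,y0,x1,y1=roi;z[y0:y1,x0:x1]=m[y0:y1,x0:x1];m=z
    cs,_=cv2.findContours(m,cv2.RETR_EXTERNAL,cv2.CHAIN_APPROX_NONE)
    return sorted([c for c in cs if cv2.contourArea(c)>amin],key=cv2.contourArea,reverse=True)
def tool(s): 
    T=np.eye(4);T[:3,:3]=R.from_quat(s['tool_rot']).as_matrix();T[:3,3]=s['tcp_pos'];return T
def ext(n,s=None):
    c=camera_params(n)
    return c['extrinsics'] if n!='wrist' else tool(s)@np.array(c['hand_eye'])
def rays(n,uv,E):
    c=camera_params(n);u=cv2.undistortPoints(np.float64(uv).reshape(-1,1,2),np.array(c['mtx']),np.array(c['D']))[:,0]
    d=np.c_[u[:,0],-u[:,1],-np.ones(len(u))]@np.array(E)[:3,:3].T
    return np.array(E)[:3,3],d
def plane(n,uv,z,E):
    o,d=rays(n,uv,E);return o+d*((z-o[2])/d[:,2])[:,None]
def tri(o1,d1,o2,d2):
    d1=d1/np.linalg.norm(d1);d2=d2/np.linalg.norm(d2)
    t=np.linalg.lstsq(np.c_[d1,-d2],o2-o1,rcond=None)[0];a=o1+t[0]*d1;b=o2+t[1]*d2
    return (a+b)/2,np.linalg.norm(a-b)
def cen(c):
    m=cv2.moments(c);return np.array([m['m10'],m['m01']])/m['m00']
E
python3 - <<'E'
from h import *
P={n:np.load(f"pics/{n}0.npz")['p'] for n in("scene","side")}
roi={'jar_red':('red',(170,280,215,320),(300,300,345,345)),'jar_blue':('blue',(195,200,240,240),(240,250,280,290)),
'dish_green':('green',(140,240,185,280),(235,305,280,350)),'dish_amber':('amber',(230,245,270,285),(300,258,340,290)),
'well_red':('red',(315,170,365,215),(295,180,330,215)),'well_blue':('blue',(295,160,345,195),(262,180,296,215)),
'out_green':('green',(366,110,402,140),(252,134,280,158)),'out_amber':('amber',(400,122,436,150),(284,130,314,150))}
for k,(c,r1,r2) in roi.items():
    pts=[]
    for n,r in(("scene",r1),("side",r2)):
        kw=dict(smin=60) if 'out' in k else {}
        b=blobs(P[n],c,r,amin=8,**kw)
        q=cv2.convexHull(np.vstack(b)) if b else None
        if q is None: print(k,n,'none');break
        pts.append((n,cen(q)))
    else:
        X,g=tri(*[v[0] if i else v for n,p in pts for i,v in enumerate(rays(n,p,ext(n)))])
        print(k,np.round(X,4),'gap mm',round(g*1e3,1),[np.round(p).tolist() for n,p in pts],'r',round(np.hypot(X[0],X[1]),3))
E
```

```text
jar_red [ 0.5712 -0.3924  0.0405] gap mm 0.5 [[190.0, 296.0], [322.0, 318.0]] r 0.693
jar_blue [ 0.4439 -0.2378  0.0397] gap mm 0.4 [[215.0, 219.0], [259.0, 266.0]] r 0.504
dish_green [ 0.4312 -0.3781  0.0176] gap mm 0.2 [[162.0, 257.0], [254.0, 325.0]] r 0.574
dish_amber [ 0.578  -0.2539  0.0168] gap mm 0.8 [[248.0, 263.0], [318.0, 273.0]] r 0.631
well_red [0.5785 0.0147 0.0308] gap mm 8.0 [[334.0, 192.0], [309.0, 197.0]] r 0.579
well_blue [0.5012 0.036  0.0167] gap mm 0.0 [[318.0, 178.0], [280.0, 197.0]] r 0.502
out_green [0.471  0.3385 0.0062] gap mm 0.5 [[384.0, 123.0], [268.0, 144.0]] r 0.58
out_amber [0.58   0.3561 0.0068] gap mm 0.2 [[417.0, 137.0], [299.0, 139.0]] r 0.681
```

```bash
python3 -m handwheel '[[[0,0,0,-1],[0,0,0,-1],[0,0,0,-1],[0,0,0,-0.54],[-0.85,-0.94,0,0],[-0.85,-0.94,0,0],[-0.85,-0.94,0,0],[-0.85,-0.94,0,0],[-0.85,-0.94,0,0],[-0.85,-0.94,0,0],[-0.85,-0.94,0,0],[-0.85,-0.94,0,0],[-0.85,-0.94,0,0],[-0.85,-0.94,0,0],[-0.85,-0.94,0,0],[-0.85,-0.94,0,0],[0,0,0,0]]]' 85; python3 - <<'E'
from h import *
s=sense();p,d=snapshot("wrist");np.savez("pics/w1.npz",p=p,T=tool(s));cv2.imwrite("pics/w1.png",p[...,::-1]);print(s['tcp_pos'],np.round(tool(s)[:3,:3],3).tolist())
E
python3 -m handwheel '[[[0,-1,0,0],[0,-1,0,0],[0,-1,0,0],[0,-1,0,0],[0,-1,0,0],[0,-1,0,0],[0,-1,0,0],[0,-1,0,0],[0,-1,0,0],[0,-1,0,0],[0,-1,0,0],[0,0,0,0]]]'; python3 - <<'E'
from h import *
s=sense();p,d=snapshot("wrist");np.savez("pics/w2.npz",p=p,T=tool(s));cv2.imwrite("pics/w2.png",p[...,::-1]);print(s['t'],s['tcp_pos'],np.round(tool(s)[:3,:3],3).tolist(),s['force'])
E
```

```text
t: 2.28
tcp_pos: [0.4828, 0.299, 0.231]
tool_rot: [0.002, 1.0, -0.0, 0.0]
force: [0.2, 0.4, -0.9]
finger_gap: 0.998
gripper_force: 0.0
[0.48282323 0.2990262  0.23104331] [[-1.0, 0.003, 0.0], [0.003, 1.0, -0.0], [-0.0, -0.0, -1.0]]
t: 3.82
tcp_pos: [0.4811, 0.0254, 0.2313]
tool_rot: [0.001, 1.0, 0.0, -0.0]
force: [0.1, -0.4, 1.2]
finger_gap: 0.999
gripper_force: 0.0
3.825 [0.48109101 0.02542675 0.23129489] [[-1.0, 0.001, -0.0], [0.001, 1.0, 0.0], [0.0, 0.0, -1.0]] [ 0.11027142 -0.42324751  1.18797481]
```

View pics/w1.png

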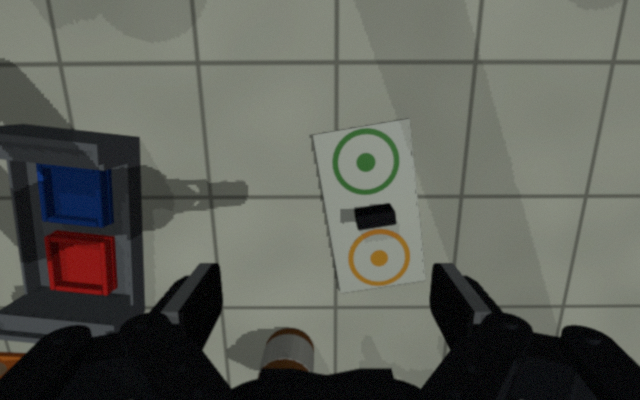

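View pics/w2.png

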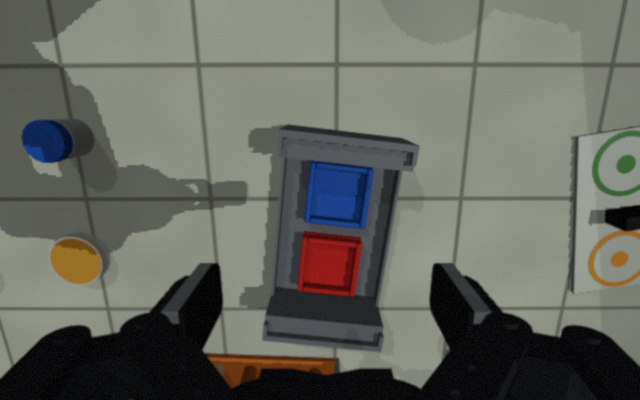

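w1 shows the divider with green ring centre (366,162), amber (379,257) and block (376,216). w2 shows the box with the blue well at (339,194), the red well at (329,264), and the lip ends at (350,145) and (323,320).

```bash
python3 - <<'E'
from h import *
HE=np.array(camera_params('wrist')['hand_eye'])
V={k:np.load(f'pics/{k}.npz') for k in('w1','w2')}
E={k:V[k]['T']@HE for k in V}
cs={}
for k,w in(('well_red','red'),('well_blue','blue')):
    r={'w1':(25,150,145,310),'w2':(285,150,390,310)}
    for v in V:
        b=blobs(V[v]['p'],w,r[v],smin=100,vmin=40)[0]
        X=plane('wrist',b[:,0],0.026,E[v]);q=cv2.minAreaRect(np.float32(X[:,:2]*1000));print(k,v,np.round(q[0],1),np.round(q[1],1),round(q[2],1))
        cs[k,v]=cen(cv2.convexHull(b))
    o1=rays('wrist',[cs[k,'w1']],E['w1']);o2=rays('wrist',[cs[k,'w2']],E['w2'])
    print('  tri',np.round(tri(o1[0],o1[1][0],o2[0],o2[1][0])[0],4))
for c,r1,r2 in(('green',(320,115,420,200),(585,120,640,205)),('amber',(330,220,420,295),(580,225,640,295))):
    b=blobs(V['w1']['p'],c,r1,smin=80);X=plane('wrist',[cen(cv2.convexHull(b[0]))],0.006,E['w1']);print('out',c,np.round(X,4))
    d1=[x for x in blobs(V['w1']['p'],c,(r1[0]+25,r1[1]+20,r1[2]-20,r1[3]-20),smin=80)];print([cv2.contourArea(x) for x in d1])
b=V['w1']['p'];g=cv2.inRange(cv2.cvtColor(b,cv2.COLOR_RGB2GRAY),0,35)[195:235,345:405]
c,_=cv2.findContours(g,cv2.RETR_EXTERNAL,cv2.CHAIN_APPROX_NONE);c=max(c,key=cv2.contourArea)+[345,195]
X=plane('wrist',c[:,0],0.036,E['w1']);print('block',cv2.minAreaRect(np.float32(X[:,:2]*1e3)))
for c,r in(('blue',(15,110,85,170)),('amber',(40,230,115,290))):
    b=blobs(V['w2']['p'],c,r)[0];z=.045 if c=='blue' else .014
    print(c,np.round(plane('wrist',[cen(b)],z,E['w2']),4))
# box outline: dark grey, lip-top corners in w2
b=V['w2']['p'];cv2.imwrite('pics/boxcrop.png',cv2.resize(b[110:360,240:440,::-1],None,fx=3,fy=2.4))
E
```

```text
well_red w1 [577.   35.9] [75.1 73.3] 83.2
well_red w2 [577.4  28.8] [64.1 71.2] 83.3
  tri [0.5804 0.0288 0.0166]
well_blue w1 [502.2  40.7] [66.8 62.1] 82.8
well_blue w2 [500.4  37.8] [64.3 65.1] 83.2
  tri [0.5012 0.0379 0.0222]
out green [[0.4707 0.3405 0.006 ]]
[219.0, 183.5, 27.5]
out amber [[0.5792 0.3584 0.006 ]]
[204.5, 25.5]
block ((520.9725341796875, 347.7328796386719), (21.677080154418945, 38.467716217041016), 9.874719619750977)
blue [[ 0.4432 -0.234   0.045 ]]
amber [[ 0.5782 -0.2526  0.014 ]]
```

View pics/boxcrop.png

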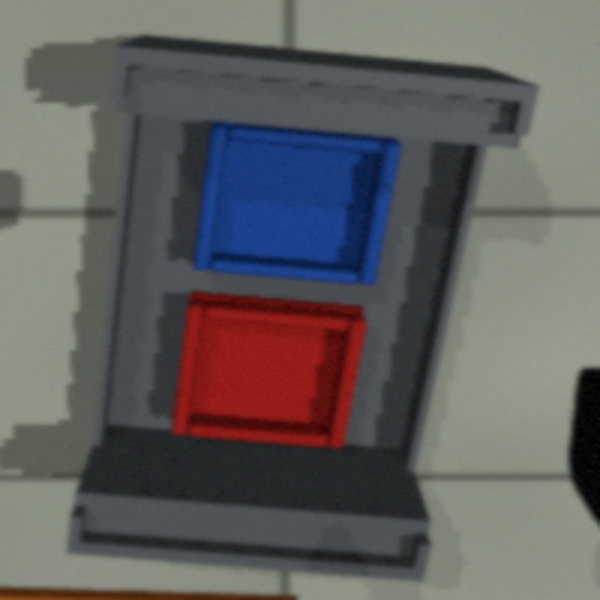

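The crop shows the box's outer lip corners at about (68,550), (423,579), (538,86) and (122,47), with both wells clear and empty.

```bash
python3 - <<'E'
from h import *
HE=np.array(camera_params('wrist')['hand_eye']);E=np.load('pics/w2.npz')['T']@HE
uv=np.array([[68,550],[423,579],[538,86],[122,47]])/[3,2.4]+[240,110]
X=plane('wrist',uv,0.072,E)[:,:2]*1e3;print(np.round(X,1),X.mean(0),[round(np.linalg.norm(X[i]-X[(i+1)%4])) for i in range(4)])
for a,b in((1,0),(2,3)): v=X[b]-X[a];print('yaw',np.degrees(np.arctan2(-v[0],v[1]))if 0 else np.degrees(np.arctan2(v[1],v[0])))
for a,b in((3,0),(2,1)): v=X[b]-X[a];print('yawx',np.degrees(np.arctan2(v[1],v[0])))
E
```

```text
[[636.  -37.2]
 [650.4  80.9]
 [445.6 104.7]
 [432.  -11.9]] [541.00468129  34.14089387] [119, 206, 117, 206]
yaw -96.95836165761646
yaw -96.65540163404289
yawx -7.096489012106698
yawx -6.624547690502211
```

Box measured: 206 x 118 mm, centre (0.541, 0.034), yaw -6.8°, which agrees with the wells. Next I fly over the jars and dishes and look.

```bash
python3 -m handwheel '[[[-0.05,-0.95,0,0],[-0.05,-0.95,0,0],[-0.05,-0.95,0,0],[-0.05,-0.95,0,0],[-0.05,-0.95,0,0],[-0.05,-0.95,0,0],[-0.05,-0.95,0,0],[-0.05,-0.95,0,0],[-0.05,-0.95,0,0],[-0.05,-0.95,0,0],[-0.05,-0.95,0,0],[-0.05,-0.95,0,0],[-0.05,-0.95,0,0],[-0.05,-0.95,0,0],[-0.05,-0.95,0,0],[0,0,0,0]]]'; cat > look.py <<'E'
from h import *
import sys
def topc(c,z,E):  # project top-face contour to its plane; circle fit
    X=plane('wrist',c[:,0],z,E)[:,:2];return X
if __name__=='__main__':
    s=sense();p,d=snapshot("wrist");T=tool(s);E=T@np.array(camera_params('wrist')['hand_eye'])
    np.savez(f"pics/{sys.argv[1]}.npz",p=p,T=T);cv2.imwrite(f"pics/{sys.argv[1]}.png",p[...,::-1]);print(np.round(s['tcp_pos'],4),s['t'])
    for c,z in(('red',.045),('blue',.045),('green',.016),('amber',.016)):
        for b in blobs(p,c,amin=300)[:2]:
            X=topc(b,z,E);(x,y),r=cv2.minEnclosingCircle(np.float32(X*1e3));print(c,'img',np.round(cen(b)),'cen',np.round(plane('wrist',[cen(b)],z,E)[0],4),'circ',round(x,1),round(y,1),round(2*r,1))
E
python3 look.py w3
```

```text
t: 5.88
tcp_pos: [0.5002, -0.3331, 0.2312]
tool_rot: [0.001, 1.0, -0.0, 0.0]
force: [-0.0, -1.1, 0.1]
finger_gap: 0.994
gripper_force: 0.0
[ 0.5002 -0.3331  0.2312] 5.875
red img [269. 247.] cen [ 0.568  -0.3894  0.045 ] circ 568.3 -389.4 42.2
red img [630. 252.] cen [ 0.5741 -0.0268  0.045 ] circ 567.2 -20.7 68.5
blue img [432. 118.] cen [ 0.4435 -0.2372  0.045 ] circ 443.6 -237.3 40.8
green img [282. 103.] cen [ 0.4302 -0.3757  0.016 ] circ 430.8 -375.8 52.1
amber img [401. 244.] cen [ 0.5771 -0.2518  0.016 ] circ 577.6 -251.8 54.2
```

View pics/w3.png

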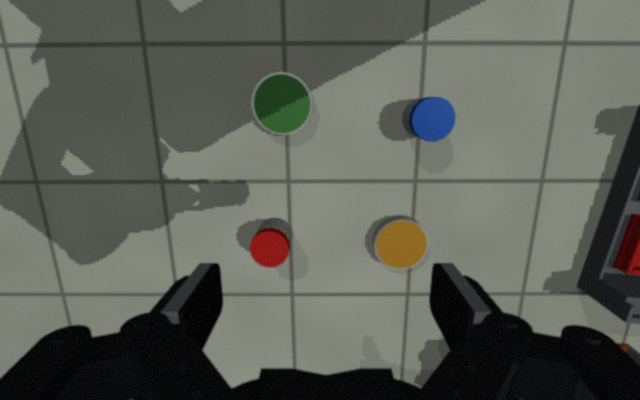

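w3 shows the red cap at (269,247), blue (432,118), green dish (282,103) and amber (401,244), with projected sizes matching 40 mm for the jars and slightly under 60 mm for the dish contents. Grasping the red jar.

```bash
python3 -m handwheel '[[[-0.91,-0.75,0,0],[-0.91,-0.75,0,0],[-0.9,-0.75,0,0],[0,0,0.9,1],[0,0,1,0.13],[0,0,1,0],[0,0,1,0],[0,0,1,0],[0,0,1,0],[0,0,1,0],[0,0,0.8,0],[0,0,0.7,0],[0,0,0,0]]]' 85; python3 -m handwheel '[[[0,0,0,0],[0,0,0,0],[0,0,0,0],[0,0,0,0],[0,0,0,0],[0,0,0,0]]]' 30 40
```

```text
t: 7.55
tcp_pos: [0.5673, -0.386, 0.0197]
tool_rot: [0.059, 0.998, 0.001, -0.001]
force: [-0.6, -0.0, -0.2]
finger_gap: 0.998
gripper_force: 0.0
t: 8.3
tcp_pos: [0.5689, -0.3878, 0.0227]
tool_rot: [0.059, 0.998, -0.001, 0.001]
force: [-0.9, -0.8, 6.4]
finger_gap: 0.455
gripper_force: 40.7
```

```bash
python3 -m handwheel '[[[0,0,-1,0],[0,0,-1,0],[0,0,-1,0],[0.087,0.98,-1,0],[0.087,0.98,-1,0],[0.087,0.98,0,0],[0.087,0.98,0,0],[0.087,0.98,0,0],[0.087,0.98,0,0],[0.087,0.98,0,0],[0.087,0.98,0,0],[0.087,0.98,0,0],[0.087,0.98,0,0],[0.087,0.98,0,0],[0.087,0.98,0,0],[0.087,0.98,0,0],[0.087,0.98,0,0],[0.087,0.98,0,0],[0.087,0.98,0,0],[0.087,0.98,0,0]]]'; python3 -m handwheel '[[[0,0,0,0],[0,0,0,0]]]'; cat > to.py <<'E'
from h import *
import sys
s=sense();T=tool(s);g=np.array([float(v) for v in sys.argv[1:4]])
u=T[:3,:3].T@(g-T[:3,3])/.025;yaw=np.degrees(np.arctan2(T[1,0],T[0,0]))
print('t',round(s['t'],2),'tcp',np.round(T[:3,3],4),'yaw',round(yaw,2),'units',np.round(u,2),'gap mm',round(s['finger_gap']*85.4,1))
if len(sys.argv)>4: print('turn units',round(((yaw-float(sys.argv[4])+180)%360-180)/6,2))
E
for i in 1 2 3; do python3 to.py 0.5805 0.0289 0.037 173.2; done; python3 look.py w4
```

```text
t: 10.8
tcp_pos: [0.5805, 0.0325, 0.1464]
tool_rot: [0.059, 0.998, -0.0, 0.0]
force: [0.6, 0.9, -0.6]
finger_gap: 0.456
gripper_force: 40.4
t: 11.05
tcp_pos: [0.5806, 0.031, 0.1464]
tool_rot: [0.059, 0.998, -0.0, 0.0]
force: [0.4, -0.1, -1.4]
finger_gap: 0.455
gripper_force: 40.4
t 11.05 tcp [0.5806 0.031  0.1464] yaw 173.25 units [-0.   -0.08  4.38] gap mm 38.8
turn units 0.01
t 11.05 tcp [0.5806 0.031  0.1464] yaw 173.25 units [-0.   -0.08  4.38] gap mm 38.8
turn units 0.01
t 11.05 tcp [0.5806 0.031  0.1464] yaw 173.25 units [-0.   -0.08  4.38] gap mm 38.8
turn units 0.01
[0.5806 0.031  0.1464] 11.05
red img [326. 293.] cen [0.6507 0.0229 0.045 ] circ 652.5 23.3 88.4
red img [322. 189.] cen [0.5687 0.0296 0.045 ] circ 574.8 29.8 81.5
blue img [322.  88.] cen [0.5012 0.038  0.045 ] circ 502.5 38.0 81.2
amber img [623. 335.] cen [0.7413 0.2814 0.016 ] circ 746.7 292.5 86.7
amber img [  7. 236.] cen [ 0.584  -0.2341  0.016 ] circ 582.3 -239.9 47.3
```

View pics/w4.png

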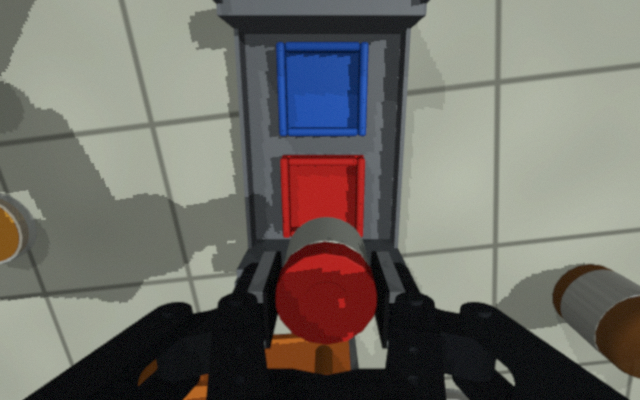

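w4 shows the jar held upright, its cap at (326,293) in line with the red well, centre column 324. Lowering it.

```bash
python3 -m handwheel '[[[0,-0.05,1,0],[0,0,1,0],[0,0,1,0],[0,0,0.7,0],[0,0,0.4,0],[0,0,0.2,0],[0,0,0.15,0],[0,0,0,0]]]'; python3 to.py 0.5805 0.0289 0.033
```

```text
t: 12.1
tcp_pos: [0.5807, 0.0297, 0.0353]
tool_rot: [0.059, 0.998, -0.0, 0.0]
force: [-0.0, -0.0, -0.4]
finger_gap: 0.454
gripper_force: 40.4
t 12.1 tcp [0.5807 0.0297 0.0353] yaw 173.22 units [ 0.   -0.03  0.09] gap mm 38.8
```

```bash
python3 -m handwheel '[[[0,0,0.06,0],[0,0,0.03,0],[0,0,0,0]]]'; python3 -m handwheel '[[[0,0,0,0],[0,0,0,0],[0,0,0,0],[0,0,-0.4,0],[0,0,-0.8,0],[0,0,-1,0],[0,0,-1,0],[0,0,-1,0]]]' 62; python3 to.py 0.4435 -0.2373 0.11
```

```text
t: 12.48
tcp_pos: [0.581, 0.0297, 0.0346]
tool_rot: [0.059, 0.998, -0.0, 0.001]
force: [-2.7, -0.0, 8.6]
finger_gap: 0.453
gripper_force: 41.4
t: 13.48
tcp_pos: [0.5804, 0.0297, 0.1392]
tool_rot: [0.059, 0.998, -0.0, 0.0]
force: [0.6, -1.0, 1.5]
finger_gap: 0.728
gripper_force: 0.0
t 13.47 tcp [0.5804 0.0297 0.1392] yaw 173.22 units [  4.18 -11.25   1.17] gap mm 62.2
```

```bash
python3 -m handwheel '[[[0.348,-0.938,0,0],[0.348,-0.938,0,0],[0.348,-0.938,0,0],[0.348,-0.938,0,0],[0.348,-0.938,0,0],[0.348,-0.938,0,0],[0.348,-0.938,0,0],[0.348,-0.938,0,0],[0.348,-0.938,0,0],[0.348,-0.938,0,0],[0.348,-0.938,0,0],[0.348,-0.938,0,0],[0,0,0,0],[0,0,0,0]]]' 75; python3 to.py 0.4435 -0.2373 0.021; python3 look.py w5
```

```text
t: 15.22
tcp_pos: [0.4436, -0.237, 0.1381]
tool_rot: [0.059, 0.998, 0.0, 0.0]
force: [0.1, 0.8, 0.5]
finger_gap: 0.878
gripper_force: 0.0
t 15.22 tcp [ 0.4436 -0.237   0.1381] yaw 173.2 units [ 0.   -0.01  4.68] gap mm 74.9
[ 0.4436 -0.237   0.1381] 15.225
red img [621. 317.] cen [ 0.5565 -0.023   0.045 ] circ 557.2 -18.1 75.6
blue img [327. 207.] cen [ 0.4422 -0.2359  0.045 ] circ 442.6 -235.8 40.9
green img [145. 201.] cen [ 0.4297 -0.3757  0.016 ] circ 430.5 -375.8 52.7
amber img [327. 346.] cen [ 0.5768 -0.2516  0.016 ] circ 577.5 -251.7 54.5
```

View pics/w5.png

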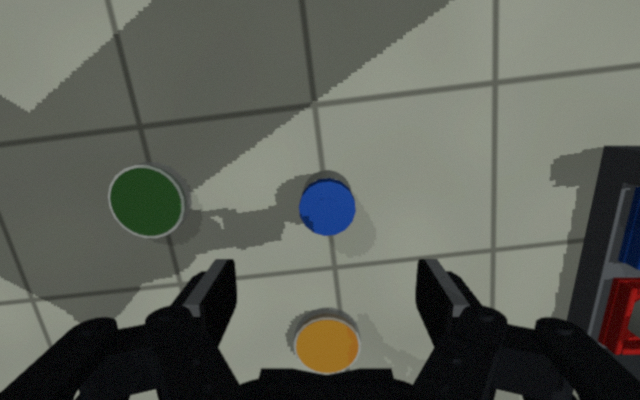

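w5 shows the blue cap at (327,207), centred between the fingers. Grasping, then carrying to the blue well.

```bash
python3 -m handwheel '[[[0.03,0.04,1,0],[0,0,1,0],[0,0,1,0],[0,0,1,0],[0,0,0.5,0],[0,0,0.18,0],[0,0,0,0]]]'; python3 -m handwheel '[[[0,0,0,0],[0,0,0,0],[0,0,0,0],[0,0,0,0],[0,0,0,0]]]' 30 40; python3 to.py 0.5011 0.0385 0.15
```

```text
t: 16.15
tcp_pos: [0.4432, -0.2363, 0.0211]
tool_rot: [0.059, 0.998, -0.0, 0.0]
force: [0.8, 0.4, 0.3]
finger_gap: 0.877
gripper_force: 0.0
t: 16.77
tcp_pos: [0.4432, -0.2366, 0.0217]
tool_rot: [0.059, 0.998, -0.0, 0.001]
force: [-0.6, 1.3, 6.9]
finger_gap: 0.452
gripper_force: 39.9
t 16.77 tcp [ 0.4432 -0.2366  0.0217] yaw 173.21 units [-1.   11.2  -5.14] gap mm 38.6
```

```bash
python3 -m handwheel '[[[0,0,-1,0],[0,0,-1,0],[0,0,-1,0],[-0.083,0.933,-1,0],[-0.083,0.933,-0.9,0],[-0.083,0.933,0,0],[-0.083,0.933,0,0],[-0.083,0.933,0,0],[-0.083,0.933,0,0],[-0.083,0.933,0,0],[-0.083,0.933,0,0],[-0.083,0.933,0,0],[-0.083,0.933,0,0],[-0.083,0.933,0,0],[-0.083,0.933,0,0],[0,0,0,0],[0,0,0,0]]]';python3 to.py 0.5011 0.0385 0.034; python3 look.py w6
```

```text
t: 18.9
tcp_pos: [0.5004, 0.0383, 0.1433]
tool_rot: [0.059, 0.998, -0.0, -0.0]
force: [-0.1, 0.2, -1.5]
finger_gap: 0.455
gripper_force: 40.5
t 18.9 tcp [0.5004 0.0383 0.1433] yaw 173.23 units [-0.03  0.01  4.37] gap mm 38.9
[0.5004 0.0383 0.1433] 18.9
blue img [326. 291.] cen [0.5667 0.0307 0.045 ] circ 568.2 30.0 88.0
blue img [325. 190.] cen [0.4881 0.0392 0.045 ] circ 495.2 38.8 81.8
amber img [ 17. 320.] cen [ 0.5798 -0.244   0.016 ] circ 578.0 -250.9 53.9
```

View pics/w6.png

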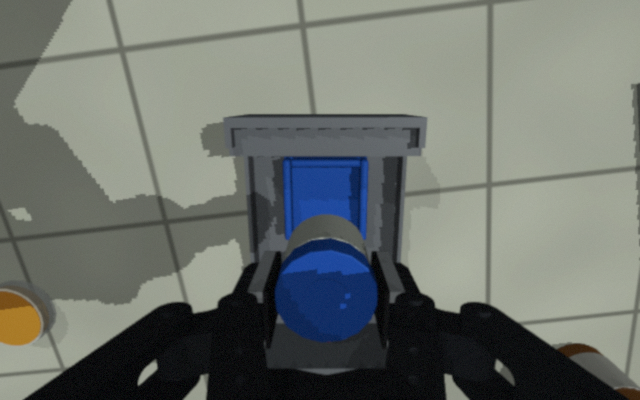

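w6 shows the blue jar upright, cap at (326,291), aligned with the blue well, centre column 326. Lowering until it touches.

```bash
python3 -m handwheel '[[[-0.03,0,1,0],[0,0,1,0],[0,0,1,0],[0,0,0.7,0],[0,0,0.4,0],[0,0,0.2,0],[0,0,0.04,0],[0,0,0,0]]]'; python3 -m handwheel '[[[0,0,0.04,0],[0,0,0,0]]]'
```

```text
t: 19.95
tcp_pos: [0.5018, 0.0385, 0.0353]
tool_rot: [0.059, 0.998, -0.0, 0.0]
force: [-0.3, -0.0, -0.6]
finger_gap: 0.455
gripper_force: 40.5
t: 20.2
tcp_pos: [0.5016, 0.0386, 0.0341]
tool_rot: [0.059, 0.998, -0.0, 0.0]
force: [-0.9, 0.6, -1.5]
finger_gap: 0.45
gripper_force: 40.5
```

```bash
python3 -m handwheel '[[[0,0,0.04,0],[0,0,0,0]]]'; python3 -m handwheel '[[[0,0,0,0],[0,0,0,0],[0,0,0,0],[0,0,-0.4,0],[0,0,-0.8,0],[0,0,-1,-0.7],[0,0,-1,-1],[0,0,-1,-1],[0,0,-1,0]]]' 62; python3 to.py 0.45 0.31 0.2 189.4
```

```text
t: 20.45
tcp_pos: [0.5016, 0.0386, 0.0337]
tool_rot: [0.059, 0.998, -0.0, 0.0]
force: [-1.6, 0.9, 6.9]
finger_gap: 0.452
gripper_force: 41.3
t: 21.58
tcp_pos: [0.5012, 0.0386, 0.1642]
tool_rot: [-0.082, 0.997, -0.0, 0.0]
force: [0.6, -0.2, -0.7]
finger_gap: 0.721
gripper_force: 0.0
t 21.57 tcp [0.5012 0.0386 0.1642] yaw -170.55 units [ 0.24 11.04 -1.43] gap mm 61.6
turn units 0.01
```

```bash
python3 -m handwheel '[[[0.02,1,-0.13,0],[0.02,1,-0.13,0],[0.02,1,-0.13,0],[0.02,1,-0.13,0],[0.02,1,-0.13,0],[0.02,1,-0.13,0],[0.02,1,-0.13,0],[0.02,1,-0.13,0],[0.02,1,-0.13,0],[0.02,1,-0.13,0],[0.02,1,-0.13,0],[0,0,0,0],[0,0,0,0]]]' 75; python3 look.py w7; python3 - <<'E'
from h import *
# ring centres: triangulate w1-w7, plus plane
HE=np.array(camera_params('wrist')['hand_eye']);A=np.load('pics/w1.npz');B=np.load('pics/w7.npz')
def c(v,col):
    b=blobs(v['p'],col,smin=80,amin=600);return [ (cen(cv2.convexHull(x)),cv2.contourArea(x)) for x in b][:3]
for col in('green','amber'):
    print(col,[(np.round(u,1),a,np.round(plane('wrist',[u],.006,v['T']@HE)[0],4)) for v in(A,B) for u,a in c(v,col)])
    u,w=c(A,col)[0][0],c(B,col)[0][0];r=rays('wrist',[u],A['T']@HE);q=rays('wrist',[w],B['T']@HE);print('tri',np.round(tri(r[0],r[1][0],q[0],q[1][0])[0],4))
E
```

```text
t: 23.2
tcp_pos: [0.4507, 0.3084, 0.1987]
tool_rot: [-0.082, 0.997, -0.0, -0.0]
force: [-0.4, -1.0, 0.0]
finger_gap: 0.877
gripper_force: 0.0
[0.4507 0.3084 0.1987] 23.2
red img [ 33. 264.] cen [0.5647 0.0554 0.045 ] circ 572.9 55.9 104.4
blue img [ 54. 210.] cen [0.5085 0.077  0.045 ] circ 499.9 67.2 62.5
blue img [  9. 201.] cen [0.5068 0.0382 0.045 ] circ 505.1 35.1 46.0
green img [354. 204.] cen [0.4682 0.3389 0.016 ] circ 468.9 339.1 65.0
amber img [352. 303.] cen [0.5733 0.3562 0.016 ] circ 573.7 356.3 67.7
green [(array([365.4, 161.1]), 3280.0, array([0.4708, 0.3405, 0.006 ])), (array([354.3, 204.1]), 3574.0, array([0.4708, 0.3402, 0.006 ]))]
tri [0.4708 0.3403 0.006 ]
amber [(array([378.7, 257. ]), 2705.5, array([0.5792, 0.3584, 0.006 ])), (array([351.8, 303.3]), 2868.5, array([0.5794, 0.3581, 0.006 ]))]
tri [0.5786 0.358  0.0074]
```

View pics/w7.png

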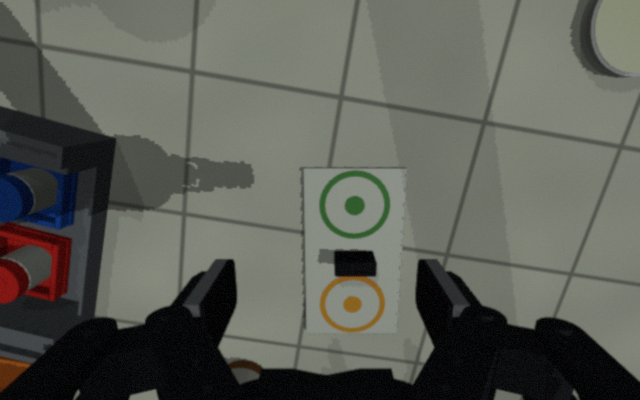

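w7 shows the divider with rings at (354,204) and (352,303), block (355,263), and both jars standing upright in their wells at left.

```bash
python3 to.py 0.525 0.3493 0.012 189.4
```

```text
t 23.25 tcp [0.4509 0.3082 0.1986] yaw -170.61 units [-3.2   1.14  7.46] gap mm 75.1
turn units -0.0
```

```bash
python3 -m handwheel '[[[-0.8,0.285,0,0],[-0.8,0.285,0.5,0],[-0.8,0.285,1,0],[-0.8,0.285,1,0],[0,0,1,0],[0,0,1,0],[0,0,1,0],[0,0,1,0],[0,0,0.6,0],[0,0,0.36,0],[0,0,0,0]]]'; python3 to.py 0.525 0.3493 0.012 189.4;  python3 -m handwheel '[[[0,0,0,0],[0,0,0,0],[0,0,0,0],[0,0,0,0],[0,0,0,0]]]' 30 70
```

```text
t: 24.62
tcp_pos: [0.5253, 0.3498, 0.0118]
tool_rot: [-0.082, 0.997, -0.0, -0.0]
force: [-0.8, -0.5, 0.4]
finger_gap: 0.878
gripper_force: 0.0
t 24.62 tcp [0.5253 0.3498 0.0118] yaw -170.61 units [ 0.01 -0.02 -0.01] gap mm 75.0
turn units -0.0
t: 25.25
tcp_pos: [0.5261, 0.3506, 0.0133]
tool_rot: [-0.082, 0.997, 0.0, 0.001]
force: [0.3, -0.5, 6.5]
finger_gap: 0.454
gripper_force: 72.8
```

```bash
python3 -m handwheel '[[[0,0,-0.6,0],[0,0,-1,0],[0,0,-1,0],[0,0,-1,0],[0,0,-1,0],[0,0,-1,0.7],[0,0,-0.4,1],[0,0,0,1],[0,0,0,0],[0,0,0,0]]]'; python3 to.py 0.5408 0.0336 0.15 173.2
```

```text
t: 26.5
tcp_pos: [0.5248, 0.3501, 0.1619]
tool_rot: [0.058, 0.998, -0.0, -0.0]
force: [-0.1, -0.5, -2.1]
finger_gap: 0.449
gripper_force: 72.1
t 26.5 tcp [0.5248 0.3501 0.1619] yaw 173.3 units [ -2.11 -12.5    0.48] gap mm 38.4
turn units 0.02
```

```bash
python3 -m handwheel '[[[-0.162,-0.962,0,0],[-0.162,-0.962,0,0],[-0.162,-0.962,0,0],[-0.162,-0.962,0,0],[-0.162,-0.962,0,0],[-0.162,-0.962,0,0],[-0.162,-0.962,0,0],[-0.162,-0.962,0,0],[-0.162,-0.962,0,0],[-0.162,-0.962,0,0],[-0.162,-0.962,0,0],[-0.162,-0.962,0,0],[-0.162,-0.962,0,0],[0,0,0,0],[0,0,0,0]]]';python3 to.py 0.5408 0.0336 0.078 173.2; python3 look.py w8 | head -1; python3 - <<'E'
from h import *
for n in("scene","side"):
    p,_=snapshot(n);np.savez(f'pics/{n}8.npz',p=p)
    cv2.imwrite(f'pics/{n}8.png',p[...,::-1])
a=cv2.imread('pics/scene8.png')[110:240,260:400];b=cv2.imread('pics/side8.png')[130:230,230:360]
cv2.imwrite('pics/c8.png',np.vstack([cv2.resize(cv2.imread('pics/w8.png'),(480,300)),np.hstack([cv2.resize(a,(240,240)),cv2.resize(b,(240,240))])]))
E
```

```text
t: 28.38
tcp_pos: [0.5401, 0.0333, 0.162]
tool_rot: [0.059, 0.998, 0.0, -0.0]
force: [0.8, -0.3, -2.3]
finger_gap: 0.45
gripper_force: 72.1
t 28.38 tcp [0.5401 0.0333 0.162 ] yaw 173.18 units [-0.03  0.01  3.36] gap mm 38.5
turn units -0.0
[0.5401 0.0333 0.162 ] 28.375
```

View pics/c8.png

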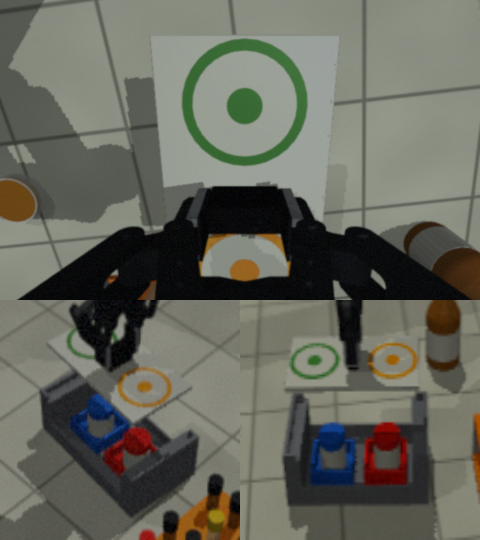

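c8 shows the plate held level over the box, green ring centred at (244,102) in the half-size wrist view, with both jars below it. Checking where it sits in the hand.

```bash
python3 - <<'E'
from h import *
A=np.load('pics/w8.npz');E=A['T']@np.array(camera_params('wrist')['hand_eye'])
b=blobs(A['p'],'green',smin=80)[0];u=cen(b)
t=A['T'][:3,3];a=np.radians(-6.8);ex=np.array([np.cos(a),np.sin(a)])
for z in(.150,.1555,.161):
    X=plane('wrist',[u],z,E)[0];D=cv2.minEnclosingCircle(np.float32(plane('wrist',b[:,0],z,E)[:,:2]*1e3))[1]*2
    d=X[:2]-t[:2];print(z,np.round(X,4),'along',round(d@ex,4),'across',round(-d[0]*ex[1]+d[1]*ex[0],4),'D',round(D,1))
S=np.load('pics/scene8.npz')['p'];Q=np.load('pics/side8.npz')['p']
for col in('green','amber'):
    r1=(285,120,325,150) if col=='green' else (320,140,372,170); r2=(252,145,285,170) if col=='green' else (284,145,325,170)
    c1=[cen(cv2.convexHull(x)) for x in blobs(S,col,r1,smin=60)][:1];c2=[cen(cv2.convexHull(x)) for x in blobs(Q,col,r2,smin=60)][:1]
    if c1 and c2:
        o,d=rays('scene',c1,ext('scene'));o2,d2=rays('side',c2,ext('side'));print(col,c1,c2,np.round(tri(o,d[0],o2,d2[0])[0],4))
E
```

```text
0.15 [0.4838 0.0402 0.15  ] along -0.0567 across 0.0002 D 71.4
0.1555 [0.4833 0.0403 0.1555] along -0.0571 across 0.0002 D 68.9
0.161 [0.4829 0.0403 0.161 ] along -0.0576 across 0.0002 D 66.3
green [array([305.80546075, 133.8930603 ])] [array([269.87883959, 155.05688282])] [0.4872 0.0132 0.1687]
amber [array([343.85408922, 156.69423792])] [array([311.81287507, 154.9056192 ])] [0.5937 0.0267 0.1542]
```

```bash
python3 -m handwheel '[[[-0.07,0.01,1,0],[0,0,1,0],[0,0,0.7,0],[0,0,0.4,0],[0,0,0.15,0],[0,0,0.07,0],[0,0,0,0]]]'; python3 -m handwheel '[[[0,0,0.06,0],[0,0,0,0]]]';python3 -m handwheel '[[[0,0,0.04,0],[0,0,0,0]]]'
```

```text
t: 29.4
tcp_pos: [0.5428, 0.0336, 0.0795]
tool_rot: [0.059, 0.998, -0.0, 0.001]
force: [-0.0, 0.1, -1.4]
finger_gap: 0.45
gripper_force: 72.1
t: 29.65
tcp_pos: [0.5425, 0.0335, 0.0778]
tool_rot: [0.059, 0.998, -0.0, 0.0]
force: [1.0, 0.8, -2.7]
finger_gap: 0.454
gripper_force: 72.1
t: 29.9
tcp_pos: [0.5425, 0.0335, 0.0773]
tool_rot: [0.059, 0.998, -0.0, 0.0]
force: [-2.5, -0.6, 4.4]
finger_gap: 0.451
gripper_force: 72.9
```

```bash
python3 -m handwheel '[[[0,0,0,0],[0,0,0,0],[0,0,0,0],[0,0,-0.4,0],[0,0,-0.8,0],[0,0,-1,0],[0,0,-1,0],[0.8,-0.8,-0.8,0],[0.8,-0.8,0,0],[0.8,-0.8,0,0],[0,0,0,0],[0,0,0,0]]]' 62; python3 look.py w9 ; python3 - <<'E'
from h import *
A=np.load('pics/w9.npz');E=A['T']@np.array(camera_params('wrist')['hand_eye'])
S={n:snapshot(n)[0] for n in('scene','side')}
np.savez('pics/s9.npz',**S)
for col in('green','amber'):
    for b in blobs(A['p'],col,smin=80,amin=600)[:2]:
        u=cen(cv2.convexHull(b));print(col,np.round(u),np.round(plane('wrist',[u],.07,E)[0],4),'D',2e3*cv2.minEnclosingCircle(np.float32(plane('wrist',b[:,0],.07,E)[:,:2]))[1])
a=S['scene'][110:240,260:400,::-1];b=S['side'][130:230,230:360,::-1]
cv2.imwrite('pics/c9.png',np.vstack([cv2.resize(A['p'][...,::-1],(560,350)),np.hstack([cv2.resize(a,(280,240)),cv2.resize(b,(280,240))])]))
E
```

```text
t: 31.4
tcp_pos: [0.4768, -0.0189, 0.1771]
tool_rot: [0.059, 0.998, -0.0, 0.001]
force: [0.8, -0.4, -0.1]
finger_gap: 0.724
gripper_force: 0.0
[ 0.4768 -0.0189  0.1771] 31.4
green img [407. 207.] cen [0.504  0.0512 0.016 ] circ 505.4 51.1 82.3
amber img [ 98. 307.] cen [ 0.5705 -0.2541  0.016 ] circ 577.2 -251.2 54.1
amber img [373. 340.] cen [0.6391 0.0094 0.016 ] circ 639.0 31.4 83.0
green [407. 207.] [0.4867 0.0403 0.07  ] D 68.93528997898102
amber [ 98. 308.] [ 0.5421 -0.2102  0.07  ] D 45.50187289714813
amber [383. 338.] [0.5973 0.0145 0.07  ] D 69.63806599378586
```

View pics/c9.png

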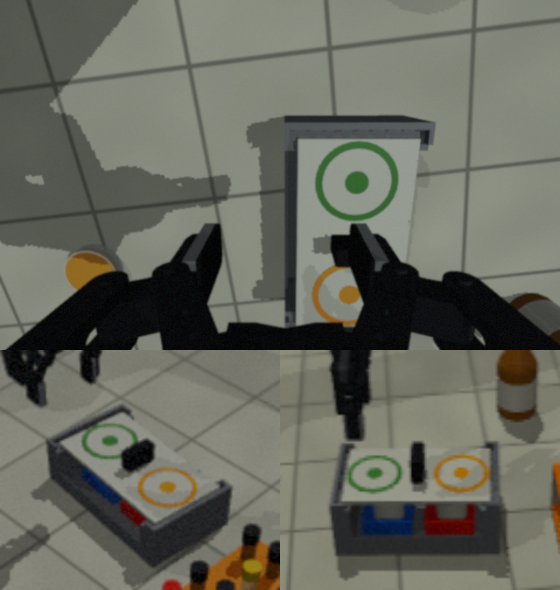

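c9 shows the divider flat between both lips, rings at (356,181) and (349,294) in the scaled view, and jars standing beneath it. Next is the amber dish.

```bash
python3 to.py 0.5775 -0.2517 0.001 173.2; python3 - <<'E'
from h import *
S=np.load('pics/s9.npz')
for col,r1,r2 in(('green',(295,140,328,170),(250,175,278,200)),('amber',(325,165,365,195),(280,172,316,200))):
    u=[cen(cv2.convexHull(np.vstack(blobs(S[n],col,r,smin=60,amin=5)))) for n,r in(('scene',r1),('side',r2))]
    a=rays('scene',[u[0]],ext('scene'));b=rays('side',[u[1]],ext('side'));X,g=tri(a[0],a[1][0],b[0],b[1][0]);print(col,np.round(u),np.round(X,4),g)
E
```

```text
t 31.55 tcp [ 0.4767 -0.0186  0.1767] yaw 173.26 units [-5.09 -8.79  7.03] gap mm 62.2
turn units 0.01
green [[314. 159.]
 [269. 182.]] [0.4766 0.0468 0.0605] 0.0022127131640003552
amber [[343. 184.]
 [309. 181.]] [0.5862 0.0382 0.0587] 0.006597765696566218
```

```bash
python3 -m handwheel '[[[-0.509,-0.879,0,0],[-0.509,-0.879,0,0],[-0.509,-0.879,0,0],[-0.509,-0.879,0,0],[-0.509,-0.879,0,0],[-0.509,-0.879,0,0],[-0.509,-0.879,0.5,0],[-0.509,-0.879,0.5,0],[-0.509,-0.879,0.5,0],[-0.509,-0.879,0.5,0],[0,0,0,0],[0,0,0,0]]]' 85; python3 to.py 0.5775 -0.2517 0.001 173.2; python3 look.py w10; python3 - <<'E'
from h import *
S=np.load('pics/s9.npz')
for col,r1,r2 in(('green',(290,135,335,175),(250,170,288,200)),('amber',(320,160,372,200),(290,170,335,200))):
    u=[cen(cv2.convexHull(np.vstack(blobs(S[n],col,r,smin=60,amin=5)))) for n,r in(('scene',r1),('side',r2))]
    a=rays('scene',[u[0]],ext('scene'));b=rays('side',[u[1]],ext('side'));X,g=tri(a[0],a[1][0],b[0],b[1][0]);print(col,np.round(u),np.round(X,4),g,np.round(plane('scene',[u[0]],.07,ext('scene')),4),np.round(plane('side',[u[1]],.07,ext('side')),4))
E
```

```text
t: 33.05
tcp_pos: [0.5756, -0.2517, 0.126]
tool_rot: [0.059, 0.998, 0.001, -0.001]
force: [0.8, -0.5, -0.2]
finger_gap: 0.996
gripper_force: 0.0
t 33.05 tcp [ 0.5756 -0.2517  0.126 ] yaw 173.21 units [-0.09  0.    5.  ] gap mm 85.1
turn units 0.0
[ 0.5756 -0.2517  0.126 ] 33.05
green img [108.  23.] cen [ 0.439  -0.3768  0.016 ] circ 431.4 -375.9 53.1
amber img [325. 204.] cen [ 0.5771 -0.2517  0.016 ] circ 577.9 -251.9 54.4
green [[314. 159.]
 [273. 181.]] [0.4875 0.0371 0.0716] 0.0011659679863737502 [[0.4856 0.0389 0.07  ]] [[0.4877 0.0384 0.07  ]]
amber [[343. 184.]
 [314. 181.]] [0.5972 0.0255 0.0707] 0.00023761788716493768 [[0.5966 0.0261 0.07  ]] [[0.5973 0.0262 0.07  ]]
```

```bash
python3 -m handwheel '[[[-0.08,0,1,0],[0,0,1,0],[0,0,1,0],[0,0,1,0],[0,0,0.6,0],[0,0,0.3,0],[0,0,0.06,0],[0,0,0,0]]]'; python3 -m handwheel '[[[0,0,0,0],[0,0,0,0],[0,0,0,0],[0,0,0,0],[0,0,0,0]]]' 50 25;  python3 to.py 0.5968 0.0264 0.15 173.2
```

```text
t: 34.1
tcp_pos: [0.5786, -0.2527, 0.0033]
tool_rot: [0.059, 0.998, -0.0, 0.001]
force: [-0.5, 0.7, 0.6]
finger_gap: 0.99
gripper_force: 0.0
t: 34.72
tcp_pos: [0.5785, -0.2527, 0.0036]
tool_rot: [0.059, 0.998, -0.0, 0.001]
force: [-0.2, 0.8, 5.2]
finger_gap: 0.687
gripper_force: 26.5
t 34.73 tcp [ 0.5785 -0.2527  0.0036] yaw 173.22 units [ 0.59 11.17 -5.86] gap mm 58.7
turn units 0.0
```

```bash
python3 -m handwheel '[[[0,0,-0.6,0],[0,0,-1,0],[0,0,-1,0],[0.049,0.931,-1,0],[0.049,0.931,-1,0],[0.049,0.931,-0.7,0],[0.049,0.931,0,0],[0.049,0.931,0,0],[0.049,0.931,0,0],[0.049,0.931,0,0],[0.049,0.931,0,0],[0.049,0.931,0,0],[0.049,0.931,0,0],[0.049,0.931,0,0],[0.049,0.931,0,0],[0,0,0,0],[0,0,0,0]]]'; python3 to.py 0.5968 0.0264 0.0735 173.2; python3 look.py w11; python3 - <<'E'
from h import *
S={n:snapshot(n)[0] for n in('scene','side')}
A=np.load('pics/w11.npz');a=S['scene'][90:240,260:420,::-1];b=S['side'][100:230,230:360,::-1]
cv2.imwrite('pics/c11.png',np.vstack([cv2.resize(A['p'][...,::-1],(560,350)),np.hstack([cv2.resize(a,(280,240)),cv2.resize(b,(280,240))])]))
E
```

```text
t: 36.85
tcp_pos: [0.5962, 0.0266, 0.1345]
tool_rot: [0.059, 0.998, -0.0, -0.0]
force: [0.6, -0.1, -0.2]
finger_gap: 0.686
gripper_force: 27.0
t 36.85 tcp [0.5962 0.0266 0.1345] yaw 173.24 units [-0.03 -0.01  2.44] gap mm 58.6
turn units 0.01
[0.5962 0.0266 0.1345] 36.85
green img [304.  63.] cen [0.4983 0.023  0.016 ] circ 481.6 39.0 85.0
green img [327.  27.] cen [0.4779 0.0415 0.016 ] circ 478.1 41.7 23.2
amber img [326. 278.] cen [0.662 0.019 0.016] circ 665.2 18.7 110.1
amber img [327. 191.] cen [0.5896 0.0283 0.016 ] circ 614.3 25.3 86.9
```

View pics/c11.png

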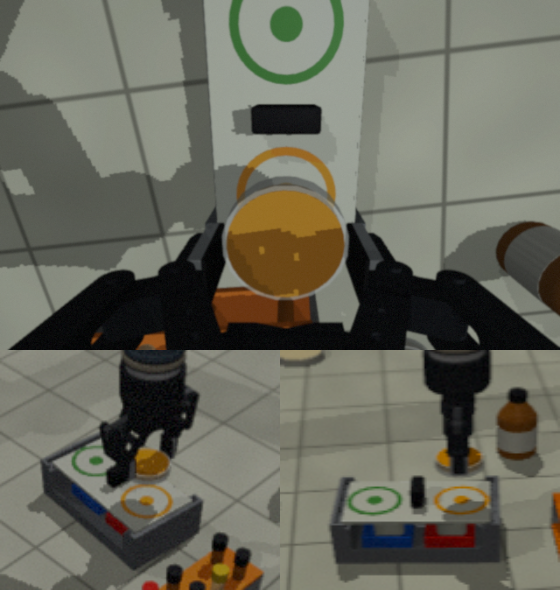

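c11 shows the amber dish held level at (286,243) in the scaled view, in line with the amber outline below it. Lowering.

```bash
python3 -m handwheel '[[[-0.06,-0.01,1,0],[0,0,0.7,0],[0,0,0.4,0],[0,0,0.2,0],[0,0,0.06,0],[0,0,0,0]]]'; python3 -m handwheel '[[[0,0,0.06,0],[0,0,0,0]]]'; python3 -m handwheel '[[[0,0,0.04,0],[0,0,0,0]]]'
```

```text
t: 37.75
tcp_pos: [0.5983, 0.0262, 0.0764]
tool_rot: [0.059, 0.998, -0.0, 0.0]
force: [-0.4, -0.4, -0.3]
finger_gap: 0.683
gripper_force: 27.0
t: 38.0
tcp_pos: [0.5981, 0.0262, 0.0748]
tool_rot: [0.059, 0.998, -0.0, 0.0]
force: [0.2, -0.1, 0.7]
finger_gap: 0.686
gripper_force: 27.0
t: 38.25
tcp_pos: [0.5981, 0.0262, 0.0737]
tool_rot: [0.059, 0.998, -0.0, 0.0]
force: [-0.1, 0.2, -0.0]
finger_gap: 0.686
gripper_force: 27.1
```

```bash
python3 -m handwheel '[[[0,0,0.04,0],[0,0,0,0]]]'; python3 -m handwheel '[[[0,0,0.03,0],[0,0,0,0]]]'
```

```text
t: 38.5
tcp_pos: [0.5981, 0.0262, 0.0736]
tool_rot: [0.059, 0.998, -0.0, 0.0]
force: [-0.9, -0.4, 5.6]
finger_gap: 0.686
gripper_force: 27.7
t: 38.75
tcp_pos: [0.5981, 0.0263, 0.0735]
tool_rot: [0.059, 0.998, -0.0, 0.0]
force: [-2.7, 0.3, 10.8]
finger_gap: 0.69
gripper_force: 28.0
```

```bash
python3 -m handwheel '[[[0,0,-0.05,0],[0,0,0,0],[0,0,0,0],[0,0,0,0],[0,0,-0.3,0],[0,0,-0.7,0],[0,0,-1,0],[0,0,-1,0]]]' 76; python3 to.py 0.4308 -0.3758 0.13 173.2
```

```text
t: 39.75
tcp_pos: [0.5983, 0.0262, 0.1501]
tool_rot: [0.059, 0.998, -0.0, 0.001]
force: [1.2, 0.4, 0.3]
finger_gap: 0.893
gripper_force: 0.0
t 39.75 tcp [0.5983 0.0262 0.1501] yaw 173.22 units [  4.76 -16.76   0.8 ] gap mm 76.2
turn units 0.0
```

```bash
python3 -m handwheel '[[[0.28,-0.986,0,0],[0.28,-0.986,0,0],[0.28,-0.986,0,0],[0.28,-0.986,0,0],[0.28,-0.986,0,0],[0.28,-0.986,0,0],[0.28,-0.986,0,0],[0.28,-0.986,0,0],[0.28,-0.986,0,0],[0.28,-0.986,0,0],[0.28,-0.986,0,0],[0.28,-0.986,0,0],[0.28,-0.986,0,0],[0.28,-0.986,0.2,0],[0.28,-0.986,0.2,0],[0.28,-0.986,0.2,0],[0.28,-0.986,0.2,0],[0,0,0,0],[0,0,0,0]]]' 85; python3 look.py w12;python3 to.py 0.4308 -0.3758 0.002 173.2
```

```text
t: 42.12
tcp_pos: [0.4305, -0.3752, 0.1288]
tool_rot: [0.059, 0.998, 0.0, 0.0]
force: [-0.0, 0.5, 0.4]
finger_gap: 0.993
gripper_force: 0.0
[ 0.4305 -0.3752  0.1288] 42.125
green img [324. 200.] cen [ 0.4299 -0.3759  0.016 ] circ 430.5 -376.1 52.8
t 42.17 tcp [ 0.4306 -0.3749  0.1287] yaw 173.25 units [-0.01 -0.03  5.07] gap mm 85.0
turn units 0.01
```

```bash
python3 -m handwheel '[[[0,-0.03,1,0],[0,0,1,0],[0,0,1,0],[0,0,1,0],[0,0,0.6,0],[0,0,0.35,0],[0,0,0.08,0],[0,0,0,0]]]'; python3 -m handwheel '[[[0,0,0,0],[0,0,0,0],[0,0,0,0],[0,0,0,0],[0,0,0,0]]]' 50 25;  python3 to.py 0.4870 0.0396 0.15 173.2
```

```text
t: 43.18
tcp_pos: [0.4305, -0.3768, 0.0028]
tool_rot: [0.059, 0.998, -0.0, 0.0]
force: [0.0, -0.2, 1.0]
finger_gap: 1.0
gripper_force: 0.0
t: 43.8
tcp_pos: [0.4305, -0.3769, 0.0033]
tool_rot: [0.059, 0.998, -0.0, 0.0]
force: [-0.3, 1.1, 5.4]
finger_gap: 0.685
gripper_force: 26.4
t 43.8 tcp [ 0.4305 -0.3769  0.0033] yaw 173.21 units [-0.28 16.81 -5.88] gap mm 58.5
turn units 0.0
```

```bash
python3 -m handwheel '[[[0,0,-0.6,0],[0,0,-1,0],[0,0,-1,0],[-0.016,0.989,-1,0],[-0.016,0.989,-1,0],[-0.016,0.989,-0.7,0],[-0.016,0.989,0,0],[-0.016,0.989,0,0],[-0.016,0.989,0,0],[-0.016,0.989,0,0],[-0.016,0.989,0,0],[-0.016,0.989,0,0],[-0.016,0.989,0,0],[-0.016,0.989,0,0],[-0.016,0.989,0,0],[-0.016,0.989,0,0],[-0.016,0.989,0,0],[-0.016,0.989,0,0],[-0.016,0.989,0,0],[-0.016,0.989,0,0]]]'; python3 -m handwheel '[[[0,0,0,0],[0,0,0,0]]]'; python3 to.py 0.4870 0.0396 0.0735 173.2; python3 look.py w13; python3 - <<'E'
from h import *
S={n:snapshot(n)[0] for n in('scene','side')}
A=np.load('pics/w13.npz');a=S['scene'][90:240,260:420,::-1];b=S['side'][100:230,230:360,::-1]
cv2.imwrite('pics/c13.png',np.vstack([cv2.resize(A['p'][...,::-1],(560,350)),np.hstack([cv2.resize(a,(280,240)),cv2.resize(b,(280,240))])]))
E
```

```text
t: 46.3
tcp_pos: [0.4867, 0.0408, 0.1355]
tool_rot: [0.059, 0.998, -0.0, 0.0]
force: [-0.2, -0.8, 0.1]
finger_gap: 0.686
gripper_force: 27.1
t: 46.55
tcp_pos: [0.4866, 0.0397, 0.1352]
tool_rot: [0.059, 0.998, -0.0, 0.0]
force: [1.0, -0.5, -0.0]
finger_gap: 0.686
gripper_force: 27.1
t 46.55 tcp [0.4866 0.0397 0.1352] yaw 173.23 units [-0.01  0.    2.47] gap mm 58.6
turn units 0.01
[0.4866 0.0397 0.1352] 46.55
green img [326. 280.] cen [0.5547 0.0318 0.016 ] circ 557.6 31.4 108.4
green img [327. 190.] cen [0.4802 0.0415 0.016 ] circ 504.6 38.4 85.3
amber img [326. 365.] cen [0.6373 0.0218 0.016 ] circ 641.7 21.2 57.6
```

View pics/c13.png

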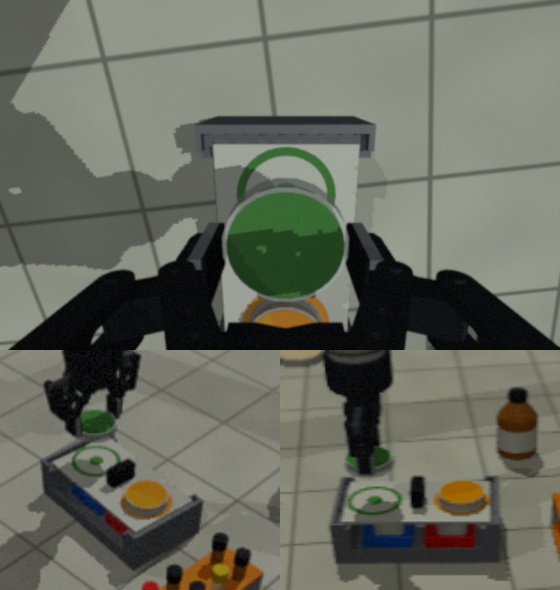

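c13 shows the green dish held level at (286,245) in line with its outline, and the amber dish seated on its own outline. Lowering.

```bash
python3 -m handwheel '[[[-0.01,0,1,0],[0,0,0.7,0],[0,0,0.4,0],[0,0,0.2,0],[0,0,0.1,0],[0,0,0,0]]]'; python3 -m handwheel '[[[0,0,0.06,0],[0,0,0,0]]]'; python3 -m handwheel '[[[0,0,0.03,0],[0,0,0,0]]]'
```

```text
t: 47.45
tcp_pos: [0.4871, 0.0399, 0.075]
tool_rot: [0.059, 0.998, -0.0, 0.0]
force: [0.4, -0.2, -0.8]
finger_gap: 0.686
gripper_force: 27.1
t: 47.7
tcp_pos: [0.487, 0.04, 0.0735]
tool_rot: [0.059, 0.998, -0.0, 0.0]
force: [-0.0, 0.4, 0.1]
finger_gap: 0.682
gripper_force: 27.1
t: 47.95
tcp_pos: [0.487, 0.04, 0.0733]
tool_rot: [0.059, 0.998, -0.0, 0.0]
force: [-0.8, -0.3, 5.3]
finger_gap: 0.685
gripper_force: 27.7
```

Contact. Releasing and moving clear, then a last look.

```bash
python3 -m handwheel '[[[0,0,-0.02,0],[0,0,0,0],[0,0,0,0],[0,0,0,0],[0,0,-0.3,0],[0,0,-0.7,0],[0,0,-1,0],[0,0,-1,0],[0.5,-0.9,-1,0],[0.5,-0.9,-1,0],[0.5,-0.9,0,0],[0.5,-0.9,0,0],[0,0,0,0],[0,0,0,0]]]' 76; python3 look.py w14; python3 - <<'E'
from h import *
S={n:snapshot(n)[0] for n in('scene','side')}
np.savez('pics/s14.npz',**S)
A=np.load('pics/w14.npz');a=S['scene'][110:290,260:460,::-1];b=S['side'][120:250,230:410,::-1]
cv2.imwrite('pics/c14.png',np.vstack([cv2.resize(A['p'][...,::-1],(560,350)),np.hstack([cv2.resize(a,(280,240)),cv2.resize(b,(280,240))])]))
E=A['T']@np.array(camera_params('wrist')['hand_eye'])
for col in('green','amber'):
    for b in blobs(A['p'],col,amin=600,smin=120)[:1]: print(col,np.round(cen(b)),np.round(plane('wrist',[cen(b)],.085,E)[0],4))
E
```

```text
t: 49.7
tcp_pos: [0.427, -0.0433, 0.1984]
tool_rot: [0.059, 0.998, 0.0, 0.0]
force: [-0.1, 0.4, -0.7]
finger_gap: 0.895
gripper_force: 0.0
[ 0.427  -0.0433  0.1984] 49.7
green img [442. 253.] cen [0.5133 0.0629 0.016 ] circ 522.5 60.6 67.5
green img [420. 238.] cen [0.4943 0.0415 0.016 ] circ 514.0 55.0 81.3
amber img [413. 368.] cen [0.6472 0.0275 0.016 ] circ 645.2 28.9 49.1
green [442. 253.] [0.4801 0.0421 0.085 ]
```

View pics/c14.png

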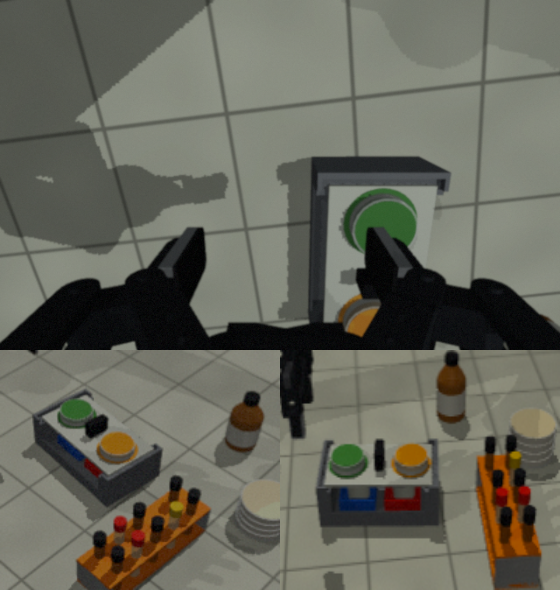

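c14 shows both dishes flat on their outlines beside the block, the divider seated, jars below, and rack and bottle undisturbed. One numeric check of the dish positions before handing in.

```bash
python3 - <<'E'
from h import *
S=np.load('pics/s14.npz')
for col,r1,r2 in(('green',(290,125,335,175),(250,155,292,190)),('amber',(315,155,372,205),(295,155,335,190))):
    u=[cen(blobs(S[n],col,r,smin=150,amin=20)[0]) for n,r in(('scene',r1),('side',r2))]
    a=rays('scene',[u[0]],ext('scene'));b=rays('side',[u[1]],ext('side'));X,g=tri(a[0],a[1][0],b[0],b[1][0]);print(col,np.round(u),np.round(X,4),round(g,4))
E
```

```text
Traceback (most recent call last):
IndexError: list index out of range
```

```bash
python3 - <<'E'
from h import *
S=np.load('pics/s14.npz')
for col,r1,r2 in(('green',(290,125,335,180),(250,155,294,200)),('amber',(315,155,372,205),(295,155,335,200))):
    u=[cen(cv2.convexHull(blobs(S[n],col,r,smin=110,amin=20)[0])) for n,r in(('scene',r1),('side',r2))]
    a=rays('scene',[u[0]],ext('scene'));b=rays('side',[u[1]],ext('side'));X,g=tri(a[0],a[1][0],b[0],b[1][0]);print(col,np.round(u),np.round(X,4),round(g,4))
E
```

```text
green [[314. 154.]
 [273. 176.]] [0.4869 0.0377 0.087 ] 0.0005
amber [[343. 183.]
 [314. 180.]] [0.5977 0.0247 0.0749] 0.0
```

```bash
python3 -c "
from station import *
print(sign_off())"
```

```text
the job is handed in; nothing more can be done
None
```

The job is handed in at about 50 s: both jars stand in their wells, the divider lies flat over them, each dish sits on its outline, and the rack and bottle were not disturbed.

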